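# Turn the saucepan's handle in over the warming plate

### The job

On the clinic's warming plate the tall saucepan's handle sticks out over the front edge, where someone will catch it. Slide the handle round so that it lies over the middle of the black rubber rest strip on the plate, clear of the other two pans; the saucepan stays on its own spot, standing flat on the plate and never lifted, and the skillet and the milk pan stay where they are. Let go of the handle when it is there.

Things in the scene. Friction and masses are not known exactly. Their poses are not given: they have to be found in the camera images.
- saucepan_center (a point): Axis of the tall loose steel saucepan, half-way up (50 mm above its base). 150 mm wide, 100 tall, under 0.9 kg; on the plate's front right spot seen from the robot. x points along its handle, z up. Handle: level flat bar 20 mm wide, 10 thick, from 75 to 200 mm off the axis, centre line 25 mm above this point. It starts over the front edge and swings 45 to 95 degrees clockwise (from above) to the strip.
- plate_rest (a point): Middle of the top of the flat black rubber strip on the fixed plate: 110 x 45 x 3 mm, parallel to the front edge, 150 mm left of the saucepan's spot. y points along the strip away from the saucepan, x to the plate's back, z up. Plate 350 mm deep, 500 wide, top 35 mm above the work surface; front edge 105 mm before the strip's middle line. The handle clears the strip by 67 mm; its way there is free.
- skillet: Shallow loose steel skillet, 156 mm across, 42 mm tall, on one of the plate's two other spots (one behind the saucepan, one at the plate's left end beyond the strip); handle to the rear, reaching 175 mm from its axis. Origin: centre of its underside; x along its handle, z up. To be left alone.
- milkpan: Small loose steel milk pan, 116 mm across, 70 mm tall, on the other of those two spots; handle to the rear, reaching 150 mm from its axis. Origin: centre of its underside; x along its handle, z up. To be left alone.

How it is judged:
By the outcome, as a careful person would: the job done as asked, in the order asked, and still so for the second after the job is handed in, with the robot touching nothing.
It also fails if it takes over 35 s, if anything falls off the work surface, if the arm or the gripper's body presses on something with over 40 N, if the wrist force passes 120 N, or if a joint passes its speed limit or range.

### The arm

A 6-joint arm with a two-finger parallel gripper is mounted at the origin on the work surface. World frame = base frame: x ahead of the robot, y to its left, z up, the work surface at z = 0. Lengths are in m, angles in rad, forces in N, time in s.
With the tool pointing down it reaches from about 0.35 to 0.925 m from the base axis. Payload 6.4 kg.
Tool frame: the origin (TCP) lies at the very end of the fingers, on their centre line; the grasp point (between the pads) lies 19 mm behind it (manip.tcp_to_grasp is the distance from the TCP to the grasp point, in m); z points along the fingers, y is the direction in which the jaws open and shut (so a half turn about z gives the same grasp; the last joint's range is limited). The gripper opens to 85 mm and grips with 20 to 120 N. Pads are 22 mm wide; open, the fingers measure 114 mm over their backs; the gripper's body (76 mm by 85 mm) begins 54 mm behind the grasp point. The pads swing forward as they close: fully open they stand 13 mm farther back than shut.
Start: joints at [-1.296, 0.245, 1.558, -0, 1.339, -0.174], TCP at [0.282, -0.586, 0.231] pointing down, gripper open.
Joint ranges: [-3.13, 3.13], [-1.02, 2.26], [0.13, 2.54], [-0.95, 4.09], [0.21, 2.88], [-2.74, 2.74]. Speed limits (rad/s): [2.57, 2.57, 3.14, 3.14, 3.14, 3.14].

### API

Orientations are given as a rotation vector (axis times angle).
In Python, from station import manip gives the robot as it stands.
- The arm moves only by the shell command python3 -m handwheel 'ROWS' [FORCE]. ROWS is JSON, a list of rows, each a list of 3 entries, a list of its own where there are three numbers: the turn, a rotation vector about the tool's x, y, z in rad, then the shift along the tool's x, y, z in mm, then the opening, from 0 (shut) to 1 (fully open). A call has 1 to 12 rows; each row is the pose to reach, as a shift and turn from the pose commanded when the call began, along the tool's axes at that moment; what a row does not reach only later rows make up. A row lasts 1/8 s, in which the tool goes at most 62.5 mm and 10.7 degrees, less where a joint would pass 70% of its speed; a pose out of reach is approached as far as the arm can. A call with a gripper value outside its range is refused whole. The fingers move at their own pace and stop on an object; FORCE is the grip in N (left out, the last holds). Time passes only in rows, so rows that repeat a pose let the fingers close. It gives the time, the measured TCP pose, the force and the opening at its end, in the units of the state.
- manip.read_state(): the state, without advancing time (a new reading comes with each control period).
- manip.camera(name): name is "side" or "top" or "wrist"; returns (picture, depth): 480x640x3 uint8, blue, green, red; 480x640 float32, m along the optical axis (not along the pixel's ray), 0 where there is no reading.
- manip.camera_info(name): a dict with "fx", "fy", "cx", "cy" (pixels), "eye" and "orientation" of the camera in the world; the wrist camera has in their place "mount" (4x4, takes a point from camera to tool coordinates, whose origin is the TCP and whose axes are the flange's). Camera axes: x right, y down, z forward; pixel columns grow to the right and rows downward; lengths in m; the calibration is good to about 2 mm. A picture is of the moment at which its call begins: read the wrist's pose just before it. camera_info takes no time and is no camera call.
- manip.hand_in(): hands the job in, once; it reports no verdict.
The state is a dict: "time": time; "joint_positions": joint angles; "qvel": joint speeds; "joint_torque": joint torques, N m; "position": TCP position; "eef_rot": TCP orientation; "ft_force": force on the tool from outside, world axes, zero at the start; "moment": the same for the moment, N m; "width": finger opening in m.
Only numpy, scipy, OpenCV 4.12 (cv2) and the standard library are available. Lean on these libraries where they do the work, as an engineer would, in place of code of your own. Each camera call takes 0.05 s, during which the arm holds its last target.

## Working session

There is one attempt and no reset: what is moved stays moved. The work goes in short steps, Python scripts to look and compute and a shell command to move; the robot and the scene stay as the last step left them, time stands still between calls to the robot, and variables do not carry over. Pictures are saved under pics/ and viewed, and the job is handed in when it is done.

```bash
mkdir -p pics; ls; python3 - <<'E'
from station import manip
import cv2,numpy as np
print(manip.read_state())
for n in("top","side"):
    im,d=manip.camera(n); cv2.imwrite(f"pics/{n}0.png",im); np.save(f"pics/{n}0.npy",d); print(n,manip.camera_info(n))
print(manip.camera_info("wrist"))
E
```

```text
pics
{'time': 0.0, 'joint_positions': array([-1.29612830e+00,  2.45827600e-01,  1.55905905e+00,  7.32858318e-06,
        1.33870615e+00, -1.74084407e-01]), 'qvel': array([-0.00047506, -0.0011307 ,  0.00062536,  0.00040023,  0.00245094,
       -0.00033339]), 'joint_torque': array([ 1.85317309e-03, -4.29500771e+01, -3.26128542e+01, -4.08015680e-06,
        5.26945936e-03,  1.47254548e-05]), 'position': array([ 0.28185382, -0.58506916,  0.23014747]), 'eef_rot': array([-3.06089532e+00, -6.98551753e-01,  1.46662227e-04]), 'ft_force': array([-0.56555214, -0.2332058 ,  0.26496934]), 'moment': array([-0.01234362, -0.00084203,  0.01468194]), 'width': 0.08516632626300841}
top {'fx': 496.580014993246, 'fy': 496.580014993246, 'cx': 314.41695092116277, 'cy': 243.8203956776085, 'eye': array([0.54808312, 0.0153366 , 0.88691027]), 'orientation': array([-2.09733207,  2.13748139, -0.19069185])}
side {'fx': 485.6809374483158, 'fy': 485.6809374483158, 'cx': 318.19386654625293, 'cy': 230.18899208211081, 'eye': array([ 0.52410148, -0.50633511,  0.66139592]), 'orientation': array([-2.34618004,  0.38900206, -0.15035413])}
{'fx': 419.3622721818699, 'fy': 419.3622721818699, 'cx': 320.28920473860023, 'cy': 240.44463466543036, 'mount': array([[ 1.05547966e-03, -9.65354944e-01, -2.60938151e-01,
         6.51948831e-02],
       [ 9.99999330e-01,  8.94704556e-04,  7.34930801e-04,
        -6.05924539e-04],
       [-4.76006530e-04, -2.60938751e-01,  9.65355241e-01,
        -1.41409671e-01],
       [ 0.00000000e+00,  0.00000000e+00,  0.00000000e+00,
         1.00000000e+00]])}
```

View pics/top0.png

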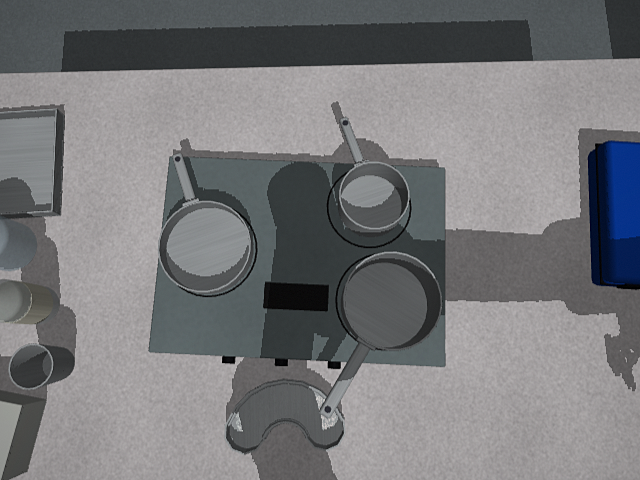

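View pics/side0.png

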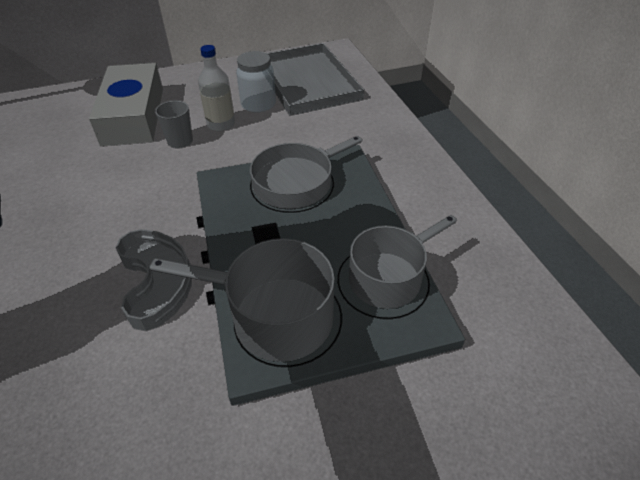

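The top view has the saucepan's rim centred near (390,300) with its handle running to (328,410). The strip is at (296,296) and the milk pan at (372,197). The skillet is at (207,245). A kidney dish lies under the handle tip near (285,415). Next I'll turn these into positions.

```bash
cat > h.py <<'E'
import numpy as np,cv2
from scipy.spatial.transform import Rotation as R
from scipy.optimize import least_squares
from station import manip
def cloud(d,info,pose=None):
    v,u=np.mgrid[0:480,0:640]
    p=np.stack([(u-info['cx'])/info['fx']*d,(v-info['cy'])/info['fy']*d,d],-1)
    if 'eye' in info: return p@R.from_rotvec(info['orientation']).as_matrix().T+info['eye']
    M=info['mount']; p=p@M[:3,:3].T+M[:3,3]
    return p@R.from_rotvec(pose[1]).as_matrix().T+pose[0]
def circ(P,r=None):
    f=lambda q:np.hypot(P[:,0]-q[0],P[:,1]-q[1])-q[2]
    return least_squares(f,[*P[:,:2].mean(0),.07],loss='soft_l1',f_scale=.002).x
def analyse(im,d,info):
    W=cloud(d,info); ok=d>0; x,y,z=W[...,0],W[...,1],W[...,2]
    return W,ok
E
python3 - <<'E'
from h import *
for n in("top","side"):
    im=cv2.imread(f"pics/{n}0.png");d=np.load(f"pics/{n}0.npy");W=cloud(d,manip.camera_info(n));z=W[...,2]
    if n=="top":
        dark=(im.max(2)<40)&(abs(z-.038)<.012); dark[:270]=0;dark[320:]=0;dark[:,:255]=0;dark[:,340:]=0
        P=W[dark];print("strip",len(P),P.mean(0),P.min(0),P.max(0))
        for (u,v) in [(390,300),(330,408),(360,355),(345,380),(296,297),(240,340),(290,385),(235,440),(335,435),(345,120),(355,150),(180,160),(188,190)]:
            print((u,v),W[v,u].round(4))
    rim=(z>.126)&(z<.142)&(np.hypot(W[...,0]-.45,W[...,1]+.1)<.15)
    P=W[rim]; print(n,"rim",len(P),circ(P),np.median(P[:,2]))
    c=circ(P)[:2]
    r=np.hypot(W[...,0]-c[0],W[...,1]-c[1])
    hm=(z>.085)&(z<.135)&(r>.09)&(r<.23)&(W[...,0]<c[0]-.03)
    Q=W[hm]; print("handle",len(Q),"z",np.median(Q[:,2]),"r",r[hm].min(),r[hm].max())
    l=cv2.fitLine(Q[:,:2].astype(np.float32),cv2.DIST_HUBER,0,.01,.01).ravel();print(l,"ang",np.degrees(np.arctan2(Q[:,1].mean()-c[1],Q[:,0].mean()-c[0])))
    far=Q[np.hypot(*(Q[:,:2]-c).T)>.17];print("far ang",np.degrees(np.arctan2(*(far[:,:2].mean(0)-c)[::-1])))
E
```

```text
strip 1774 [0.62019695 0.05299431 0.03754643] [ 0.58084475 -0.01881402  0.03176289] [0.64597868 0.1122423  0.04241435]
(390, 300) [ 0.6108 -0.1039  0.0419]
(330, 408) [0.4469 0.0029 0.1138]
(360, 355) [ 0.5233 -0.0443  0.1161]
(345, 380) [ 0.4872 -0.0204  0.1178]
(296, 297) [0.6191 0.0553 0.0394]
(240, 340) [0.5489 0.151  0.0342]
(290, 385) [0.4714 0.069  0.0037]
(235, 440) [ 0.3826  0.1633 -0.0008]
(335, 435) [ 0.3889 -0.0062  0.0042]
(345, 120) [ 0.9148 -0.0342  0.0928]
(355, 150) [ 0.8606 -0.0495  0.0921]
(180, 160) [0.8571 0.2524 0.0717]
(188, 190) [0.8027 0.2368 0.0717]
top rim 302 [ 0.60503791 -0.09353272  0.07320105] 0.1344673425677005
handle 996 z 0.11447507934723411 r 0.0900897993967658 0.19974653778419788
[ 0.84287584 -0.53810805  0.4825236  -0.01581565] ang 147.61096157403335
far ang 147.56402641273007
side rim 547 [ 0.60500705 -0.09486701  0.07301953] 0.13373151636536385
handle 903 z 0.11501385123913477 r 0.09010531888410733 0.19928060229710384
[ 0.847156   -0.5313443   0.48200625 -0.01855214] ang 148.0681197248238
far ang 147.95386389456317
```

```bash
cat >> h.py <<'E'
def onplane(info,uv,z):
    uv=np.asarray(uv,float); r=np.c_[(uv[:,0]-info['cx'])/info['fx'],(uv[:,1]-info['cy'])/info['fy'],np.ones(len(uv))]@R.from_rotvec(info['orientation']).as_matrix().T
    return info['eye']+r*((z-info['eye'][2])/r[:,2])[:,None]
def saucepan(W,c0=(.605,-.094)):
    z=W[...,2]
    P=W[(z>.126)&(z<.142)&(np.hypot(W[...,0]-c0[0],W[...,1]-c0[1])<.09)]
    return circ(P),np.median(P[:,2])
def other(W,c0,h):
    z=W[...,2]; P=W[(abs(z-h-.035)<.008)&(np.hypot(W[...,0]-c0[0],W[...,1]-c0[1])<.1)]
    return circ(P)
E
python3 - <<'E'
from h import *
n="top";im=cv2.imread(f"pics/{n}0.png");d=np.load(f"pics/{n}0.npy");i=manip.camera_info(n);W=cloud(d,i)
m=(im.max(2)<35).astype(np.uint8);m[:270]=0;m[325:]=0;m[:,:255]=0;m[:,340:]=0
k,l,s,c=cv2.connectedComponentsWithStats(m);b=1+np.argmax(s[1:,4]);v,u=np.where(l==b);print(s[b])
P=onplane(i,np.c_[u,v],.038);r=cv2.minAreaRect((P[:,:2]*1000).astype(np.float32));print(r,cv2.boxPoints(r))
for nm,c0,h in(("milk",(.77,-.07),.07),("skillet",(.70,.2),.042)):print(nm,other(W,c0,h))
q=W[350:470,215:350].reshape(-1,3);q=q[(q[:,2]<.085)];print("dish max z",np.percentile(q[:,2],[50,90,98,99.8]))
E
```

```text
[ 263  282   66   29 1683]
((620.3740844726562, 55.832054138183594), (110.07414245605469, 44.973716735839844), 86.17113494873047) [[ 5.9426227e+02  2.4194260e+00]
 [ 6.3913556e+02 -5.8376312e-01]
 [ 6.4648590e+02  1.0924468e+02]
 [ 6.0161261e+02  1.1224787e+02]]
milk [ 0.77800176 -0.07638032  0.05647993]
skillet [0.70557343 0.20576599 0.07625934]
dish max z [0.00131832 0.03263646 0.0358131  0.0376503 ]
```

```bash
cat >> h.py <<'E'
def pose(x,y,z,yyaw):  # tool down, jaw axis at yyaw deg
    a=np.radians(yyaw); Y=np.array([np.cos(a),np.sin(a),0]);Z=np.array([0,0,-1.]);X=np.cross(Y,Z)
    return np.array([x,y,z]),R.from_matrix(np.c_[X,Y,Z])
def rel(cur,tgt):
    p,r=cur; rt=(r.inv()*tgt[1]).as_rotvec(); return rt.round(4),(r.inv().apply(tgt[0]-p)*1000).round(1)
E
python3 - <<'E'
from h import *
s=manip.read_state();cur=(s['position'],R.from_rotvec(s['eef_rot']))
c=np.array([.605,-.094]);a=np.radians(147.8);g=c+.155*np.array([np.cos(a),np.sin(a)])
print(g,rel(cur,pose(*g,.20,57.8)))
E
```

```text
[ 0.47384006 -0.01140418] (array([-7.0000e-04, -2.0000e-03, -2.1309e+00]), array([ 421.9, -433.6,   31.1]))
```

```bash
python3 -m handwheel '[[[0,0,-2.131],[422,-434,31],1],[[0,0,-2.131],[422,-434,31],1],[[0,0,-2.131],[422,-434,31],1],[[0,0,-2.131],[422,-434,31],1],[[0,0,-2.131],[422,-434,31],1],[[0,0,-2.131],[422,-434,31],1],[[0,0,-2.131],[422,-434,31],1],[[0,0,-2.131],[422,-434,31],1],[[0,0,-2.131],[422,-434,31],1],[[0,0,-2.131],[422,-434,31],1],[[0,0,-2.131],[422,-434,31],1],[[0,0,-2.131],[422,-434,31],1]]' 30
```

```text
time: 1.6
position: [0.4737, -0.0106, 0.1998]
eef_rot: [-0.864, -3.02, 0.0]
ft_force: [0.1, 0.3, -0.1]
width: 0.0854
```

```bash
python3 - <<'E'
from h import *
s=manip.read_state();im,d=manip.camera("wrist");cv2.imwrite("pics/w1.png",im)
cur=(s['position'],R.from_rotvec(s['eef_rot']));print(s['position'],s['qvel'].round(3),s['joint_positions'].round(2))
W=cloud(d,manip.camera_info("wrist"),(s['position'],s['eef_rot']));z=W[...,2]
m=(d>0)&(z>.10)&(z<.125)&(np.hypot(W[...,0]-.605,W[...,1]+.094)>.095)&(np.hypot(W[...,0]-.605,W[...,1]+.094)<.22)&(W[...,0]<.56)
k,l,st,_=cv2.connectedComponentsWithStats(m.astype(np.uint8));b=1+np.argmax(st[1:,4]);Q=W[l==b];print(len(Q),np.median(Q,0))
f=cv2.fitLine(Q[:,:2].astype(np.float32),cv2.DIST_HUBER,0,.01,.01).ravel();print(f,np.degrees(np.arctan2(-abs(f[1])*-1,-abs(f[0]))))
t=s['position'][:2]-f[2:];print("TCP off line mm",1000*(t[0]*f[1]-t[1]*f[0]))
print(rel(cur,pose(.4738,-.0114,.2,57.8)))
E
```

```text
[ 0.47365554 -0.01061666  0.19977159] [-0.016 -0.002  0.002 -0.     0.001 -0.519] [-0.26 -0.15  2.03 -0.    1.27 -1.28]
6263 [ 0.47580038 -0.01185866  0.11355757]
[ 0.84341764 -0.53725845  0.47710633 -0.01266498] 147.50279
TCP off line mm 0.12637691903656917
(array([-0.0004, -0.001 ,  0.0049]), array([-0.5, -0.6, -0.2]))
```

View pics/w1.png

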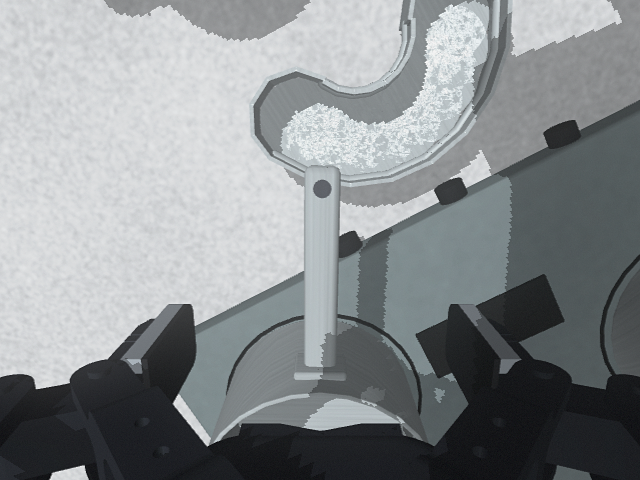

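The wrist view shows the handle upright at columns 305–338, from row 165 to 370, centred between the fingers. It is 0.1 mm off the TCP line, with its top at z≈0.114. I'll lower the tool and grip.

```bash
python3 -m handwheel '[[[0,0,0],[0,0,35],1],[[0,0,0],[0,0,75],1],[[0,0,0],[0,0,100],1],[[0,0,0],[0,0,110],1],[[0,0,0],[0,0,110],1],[[0,0,0],[0,0,110],0],[[0,0,0],[0,0,110],0],[[0,0,0],[0,0,110],0],[[0,0,0],[0,0,110],0],[[0,0,0],[0,0,110],0],[[0,0,0],[0,0,110],0],[[0,0,0],[0,0,110],0]]' 30; python3 - <<'E'
from h import *
s=manip.read_state();im,d=manip.camera("side");cv2.imwrite("pics/s2.png",im);print(s['moment'])
im,d=manip.camera("top");cv2.imwrite("pics/t2.png",im);W=cloud(d,manip.camera_info("top"));print(saucepan(W))
E
```

```text
time: 3.15
position: [0.4742, -0.0115, 0.0908]
eef_rot: [0.871, 3.018, 0.0]
ft_force: [-2.1, 1.9, 5.8]
width: 0.0196
[0.11272652 0.30865487 0.00994823]
(array([ 0.60454234, -0.09355813,  0.07288154]), np.float64(0.13420953947495273))
```

View pics/s2.png

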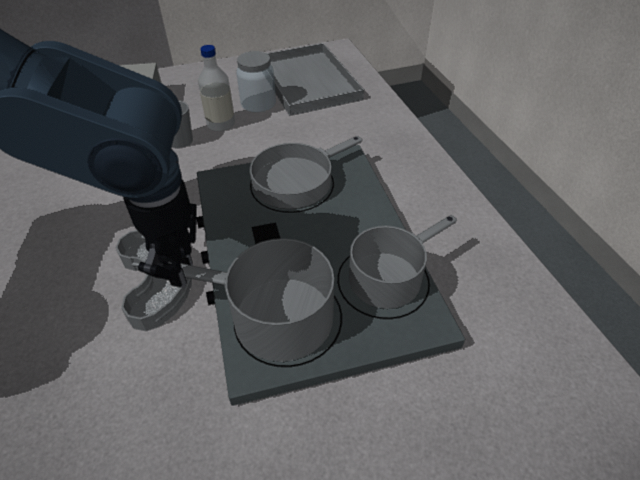

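```bash
python3 - <<'E'
import numpy as np
for t in (.02,.05,.08,.115,.15,.185,.22,.255,.29,.32,.345,.36,.37,.374,.38): print(t,(154.5*(np.cos(t)-1)).round(1),(154.5*np.sin(t)).round(1))
E
```

```text
0.02 -0.0 3.1
0.05 -0.2 7.7
0.08 -0.5 12.3
0.115 -1.0 17.7
0.15 -1.7 23.1
0.185 -2.6 28.4
0.22 -3.7 33.7
0.255 -5.0 39.0
0.29 -6.5 44.2
0.32 -7.8 48.6
0.345 -9.1 52.3
0.36 -9.9 54.4
0.37 -10.5 55.9
0.374 -10.7 56.4
0.38 -11.0 57.3
```

```bash
python3 -m handwheel '[[[0,0,0.02],[0,3.1,-0.5],0],[[0,0,0.05],[-0.2,7.7,-0.5],0],[[0,0,0.08],[-0.5,12.3,-0.5],0],[[0,0,0.115],[-1,17.7,-0.5],0],[[0,0,0.15],[-1.7,23.1,-0.5],0],[[0,0,0.185],[-2.6,28.4,-0.5],0],[[0,0,0.22],[-3.7,33.7,-0.5],0],[[0,0,0.255],[-5,39,-0.5],0],[[0,0,0.29],[-6.5,44.2,-0.5],0],[[0,0,0.32],[-7.8,48.6,-0.5],0],[[0,0,0.345],[-9.1,52.3,-0.5],0],[[0,0,0.36],[-9.9,54.4,-0.5],0]]'; python3 - <<'E'
from h import *
s=manip.read_state();print(s['moment'])
im,d=manip.camera("top");cv2.imwrite("pics/t3.png",im);W=cloud(d,manip.camera_info("top"));print(saucepan(W))
E
```

```text
time: 4.75
position: [0.5094, 0.0295, 0.0904]
eef_rot: [-1.398, -2.807, 0.004]
ft_force: [-9.5, -0.2, 8.2]
width: 0.0195
[-0.26172468  1.36338415 -0.53348551]
(array([ 0.60079407, -0.09433934,  0.0728612 ]), np.float64(0.13465871249276717))
```

View pics/t3.png

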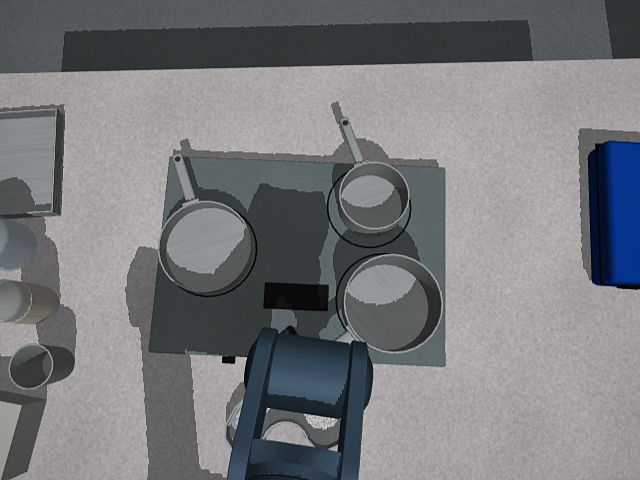

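```bash
python3 -m handwheel '[[[0,0,0],[0,0,-1],0],[[0,0,0],[0,0,-1],0]]'; python3 - <<'E'
from h import *
print(manip.read_state()['moment'])
im,d=manip.camera("side");cv2.imwrite("pics/s3.png",im);W=cloud(d,manip.camera_info("side"));print(saucepan(W))
E
```

```text
time: 5.05
position: [0.5099, 0.0293, 0.0908]
eef_rot: [-1.398, -2.81, 0.002]
ft_force: [-3.9, -1.8, 0.3]
width: 0.0193
[-0.28954676  0.65936695 -0.6030308 ]
(array([ 0.60160684, -0.09597915,  0.07305076]), np.float64(0.13353448762754905))
```

View pics/s3.png

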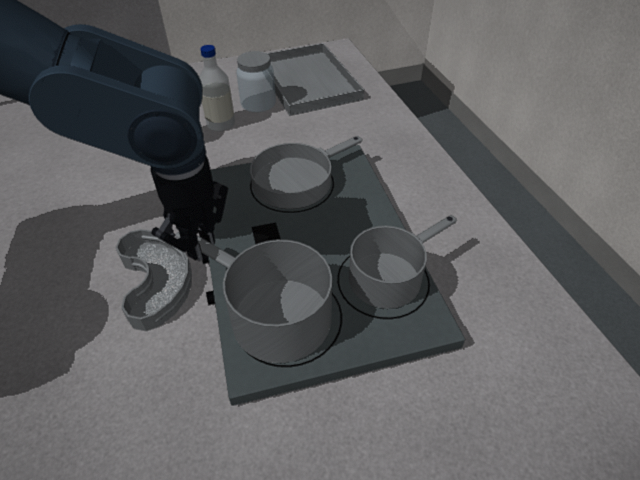

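```bash
python3 -m handwheel '[[[0,0,0.02],[-0.2,3.5,0],0],[[0,0,0.05],[-0.5,8.4,0],0],[[0,0,0.08],[-1,13.3,0],0],[[0,0,0.115],[-1.6,19.1,0],0],[[0,0,0.15],[-2.5,24.9,0],0],[[0,0,0.185],[-3.6,30.5,0],0],[[0,0,0.22],[-4.8,36.2,0],0],[[0,0,0.255],[-6.3,41.8,0],0],[[0,0,0.29],[-7.9,47.4,0],0],[[0,0,0.32],[-9.4,52.1,0],0],[[0,0,0.345],[-10.8,56.2,0],0],[[0,0,0.37],[-12.4,60.1,0],0]]'; python3 - <<'E'
from h import *
s=manip.read_state();print(s['moment'],s['eef_rot'])
r=R.from_rotvec(s['eef_rot']).as_matrix();print("x yaw",np.degrees(np.arctan2(r[1,0],r[0,0])))
for n in("side","top"):
    im,d=manip.camera(n);W=cloud(d,manip.camera_info(n));print(n,saucepan(W))
E
```

```text
time: 6.6
position: [0.5673, 0.0558, 0.0919]
eef_rot: [1.892, 2.507, 0.001]
ft_force: [2.1, -0.7, -3.4]
width: 0.0195
[ 0.07991149 -0.40148886  0.57621268] [1.89155644e+00 2.50706090e+00 7.07399468e-04]
x yaw 105.93149056539363
side (array([ 0.61222615, -0.09269931,  0.07305372]), np.float64(0.13371171042324936))
top (array([ 0.61178577, -0.09169747,  0.07282921]), np.float64(0.13445171838401526))
```

```bash
python3 -m handwheel '[[[0,0,0.02],[-0.1,2.8,0.6],0],[[0,0,0.05],[-0.4,7.1,0.6],0],[[0,0,0.08],[-0.8,11.3,0.6],0],[[0,0,0.115],[-1.3,16.4,0.6],0],[[0,0,0.15],[-2.1,21.5,0.6],0],[[0,0,0.185],[-3.1,26.5,0.6],0],[[0,0,0.22],[-4.3,31.4,0.6],0],[[0,0,0.255],[-5.7,36.4,0.6],0],[[0,0,0.29],[-7.3,41.3,0.6],0],[[0,0,0.32],[-8.6,45.4,0.6],0],[[0,0,0.345],[-10,48.7,0.6],0],[[0,0,0.365],[-11.2,51.3,0.6],0]]'; python3 - <<'E'
from h import *
s=manip.read_state();print(s['moment'],s['qvel'].round(3))
r=R.from_rotvec(s['eef_rot']).as_matrix();print("x yaw",np.degrees(np.arctan2(r[1,0],r[0,0])))
for n in("side","top"):
    im,d=manip.camera(n);W=cloud(d,manip.camera_info(n));print(n,saucepan(W));cv2.imwrite(f"pics/{n}5.png",im)
E
```

```text
time: 8.2
position: [0.6193, 0.059, 0.0912]
eef_rot: [2.316, 2.122, 0.0]
ft_force: [2.5, -1.2, -2.9]
width: 0.0195
[-0.0542719  -0.43480737  0.58155237] [-0.002  0.044 -0.056  0.     0.012  0.154]
x yaw 84.99730899856065
side (array([ 0.60904014, -0.09544272,  0.07301234]), np.float64(0.13359615253344337))
top (array([ 0.60859424, -0.09431517,  0.0728716 ]), np.float64(0.1343402010928455))
```

View pics/side5.png

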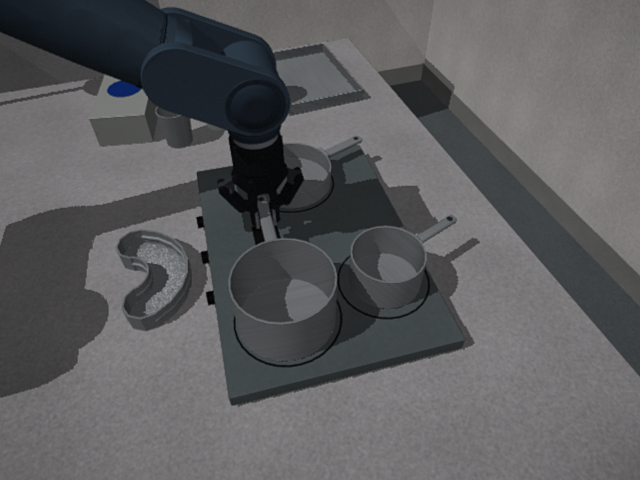

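```bash
python3 -m handwheel '[[[0,0,0],[0,0,0.6],0],[[0,0,0],[0,0,0.6],0],[[0,0,0],[0,0,0.6],0.6],[[0,0,0],[0,0,0.6],0.7],[[0,0,0],[0,0,0.6],0.7],[[0,0,0],[0,0,0.6],0.7],[[0,0,0],[0,0,0.6],0.7]]' 20; python3 - <<'E'
from h import *
s=manip.read_state();im,d=manip.camera("wrist");cv2.imwrite("pics/w6.png",im)
im,d=manip.camera("side");print(saucepan(cloud(d,manip.camera_info("side"))))
E
```

```text
time: 9.18
position: [0.619, 0.0591, 0.0906]
eef_rot: [-2.315, -2.124, 0.0]
ft_force: [-0.4, -0.3, -0.1]
width: 0.0604
(array([ 0.60883717, -0.0952339 ,  0.07301705]), np.float64(0.13352221421421606))
```

View pics/w6.png

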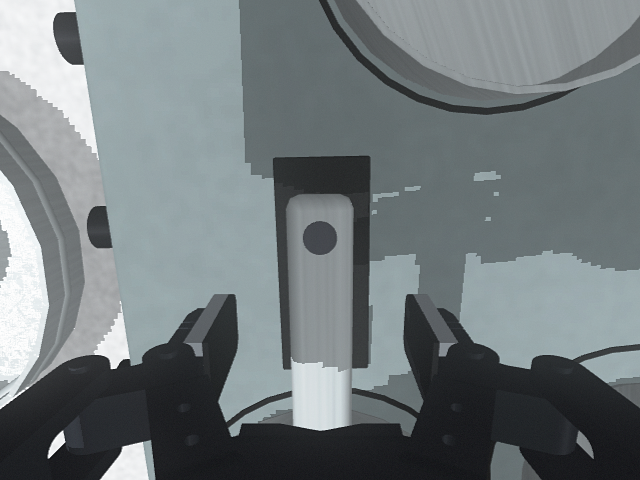

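The fingers are clear on both sides of the handle (columns 288–352), which lies along the strip (columns 275–370). I'll retreat upward, away from the view, and check.

```bash
python3 -m handwheel '[[[0,0,0],[0,0,-30],0.7],[[0,0,0],[0,0,-70],0.7],[[0,0,0],[0,0,-110],0.7],[[0,0,0],[0,0,-150],0.7],[[0,0,0],[0,0,-180],0.7],[[0,0,0],[60,-60,-180],0.7],[[0,0,0],[60,-120,-180],0.7],[[0,0,0],[60,-170,-180],0.7],[[0,0,0],[60,-210,-180],0.7],[[0,0,0],[60,-220,-180],0.7],[[0,0,0],[60,-220,-180],0.7],[[0,0,0],[60,-220,-180],0.7]]'; python3 - <<'E'
from h import *
for n in("top","side"):
    im,d=manip.camera(n);cv2.imwrite(f"pics/{n}7.png",im);W=cloud(d,manip.camera_info(n));z=W[...,2]
    c,h=saucepan(W);print(n,c,h)
    r=np.hypot(W[...,0]-c[0],W[...,1]-c[1]);Q=W[(z>.095)&(z<.13)&(r>.09)&(r<.205)&(W[...,1]>c[1]+.05)&(abs(W[...,0]-.62)<.05)]
    if len(Q)>50:
        l=cv2.fitLine(Q[:,:2].astype(np.float32),cv2.DIST_HUBER,0,.01,.01).ravel();m=np.median(Q,0);b=np.array([.6204,.0558])-c[:2]
        print(len(Q),m,"fit",np.degrees(np.arctan2(l[1],l[0]))%180,"ang",np.degrees(np.arctan2(*(m[:2]-c[:2])[::-1])),"strip dir",np.degrees(np.arctan2(b[1],b[0])))
    for nm,c0,hh in(("milk",(.778,-.076),.07),("skillet",(.7055,.2057),.042)):print(nm,other(W,c0,hh))
E
```

```text
time: 10.78
position: [0.406, 0.1375, 0.2708]
eef_rot: [2.315, 2.123, 0.0]
ft_force: [-0.3, 0.8, -0.0]
width: 0.0597
top [ 0.60840154 -0.09408087  0.07290534] 0.13425150509886535
897 [0.61887512 0.04866966 0.1142932 ] fit 85.57605 ang 85.80373740532296 strip dir 85.42304301672387
milk [ 0.77814625 -0.07632389  0.0563814 ]
skillet [0.70591487 0.20579747 0.07641679]
side [ 0.60886873 -0.09520948  0.0730593 ] 0.13354901034027056
562 [0.61951161 0.04736877 0.11534822] fit 85.57003 ang 85.73102541198831 strip dir 85.63329908242133
milk [ 0.77842835 -0.07727044  0.05640356]
skillet [0.70650096 0.20537057 0.07631601]
```

View pics/top7.png

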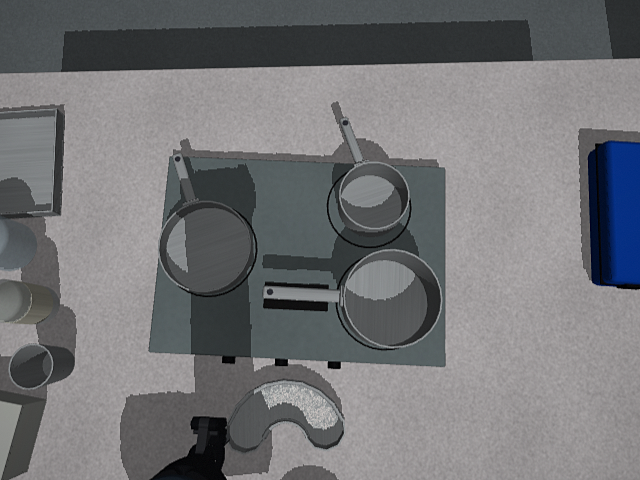

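The top view shows the handle lying over the strip, from (265,293) to (340,296). The two other pans haven't moved and the arm is clear of everything.

```bash
python3 -c "
from station import manip;print(manip.hand_in())"
```

```text
the job is handed in; nothing more can be done
None
```

I turned the saucepan's handle about 62° clockwise onto the black rest strip, let go and drew the arm clear. I handed the job in at about 11 s.

- **Handle:** it points at 85.6–85.8°, and the strip's middle lies at 85.4–85.6° from the pan's axis. That puts the handle's centre line within about 1 mm of the strip's middle.
- **Saucepan:** its axis ended about 4 mm from where it started, at x 0.6085 against 0.605. That is about 2 mm from the spot centre I worked out from the strip.
    - **Wander:** partway through, the axis was 4 mm off one way, then 7 mm off the other. I corrected most of it in the last swing.
    - **Flatness:** its rim height stayed the same at every check. While gripping I saw up to 8 N pressing down on the handle and about 3 N pulling up, and I lowered the tool slightly each time I saw it pulling up.
- **Skillet and milk pan:** they are where they were, to within 1 mm in the top view; the side view agrees with it to about 1 mm.

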